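Clamp a jar on a shaker platform with a quarter-turn retaining post

ROBOT

A 7-joint arm with a two-finger parallel gripper is mounted at the origin on the work surface. World frame = base frame: x ahead of the robot, y to its left, z up, the work surface at z = 0. Lengths are in m, angles in rad, forces in N, time in s.
With the tool pointing down it reaches from about 0.35 to 0.9 m from the base axis. Payload 8.1 kg.
Tool frame: the origin (TCP) lies at the centre of the arm's flange, where the gripper is bolted on; the fingertips stand 178 mm ahead of it and the grasp point (between the pads) lies 159 mm ahead of it; z points along the fingers, y is the line along which they close (so a half turn about z gives the same grasp; the last joint's range is limited). The gripper opens to 92 mm and grips with 3 to 60 N. Pads are 19 mm wide; open, the fingers measure 130 mm over their backs; the gripper's body (75 mm by 190 mm) begins 47 mm behind the grasp point.
Start: joints at [-1.292, 0.434, 0.025, 1.573, -0.012, 1.134, -0.075], TCP at [0.233, 0.58, 0.405] pointing down, gripper open.
Joint ranges: [-2.62, 2.62], [-0.44, 2.09], [-1.27, 1.32], [0.08, 2.57], [-1.32, 4.46], [0.12, 2], [-2.74, 2.74]. Speed limits (rad/s): [2.22, 2.22, 3.01, 3.01, 3.14, 3.14, 3.14].

INTERFACE

Orientations are given as a rotation vector (axis times angle).
In Python, from cell import arm gives the robot as it stands. The module is installed in compiled form; this text tells all that it offers.
- The arm moves only by the shell command python3 -m inch 'ROWS' [FORCE]. ROWS is text: rows parted by semicolons, each of 5 numbers parted by spaces: the shift along the tool's x, y, z in m, then the turn about the tool's z in rad, then the finger opening in m, from 0 to 0.0918. In form: x y z roll fingers; .... A call has 1 to 5 rows; each row is the pose to reach, as a shift and turn from the pose commanded when the call began, along the tool's axes at that moment; what a row does not reach only later rows make up. A row lasts 1/10 s, in which the tool goes at most 50 mm and 8.59 degrees, less where a joint would pass 70% of its speed; a pose out of reach is approached as far as the arm can. A call with a gripper value outside its range is refused whole. The fingers move at their own pace and stop on an object; FORCE is the grip in N (left out, the last holds). Time passes only in rows, so rows that repeat a pose let the fingers close. It gives the time, the measured TCP pose, the force, the opening and the grip force at its end, in the units of the state.
- arm.observe(): the state, without advancing time (a new reading comes with each control period).
- arm.get_image(name): name is "scene" or "side" or "wrist"; returns the picture (400x640x3 uint8, red, green, blue); there is no depth.
- arm.get_calibration(name): a dict with "intrinsics" (3x3 intrinsics, pixels), "pose" (4x4, takes a point from camera to world coordinates). Camera axes: x right, y up, looking along -z (the intrinsics and any distortion apply to the point x, -y, -z); pixel columns grow to the right and rows downward; lengths in m; the calibration is good to about 2 mm. The wrist camera is an equidistant fisheye: a pixel r from the principal point sees the ray r / f radians off the axis. A picture is of the moment at which its call begins: read the wrist's pose just before it. get_calibration takes no time and is no camera call; for the wrist camera it gives the pose at the moment of the call.
- arm.sign_off(): hands the job in; it is judged then, once.
Trained networks look in the newest picture that a camera, given by its name, has taken for a name from the list of things; names that differ only in an ending like _2 or _b are one class to them, and where a whole thing is asked for, a point or a joint stands for the part that bears it (a point fixed in the world has none). Each returns a list of dicts, best first, with "conf" (0 to 1); they miss things now and then, are a little off and sometimes report something else, mostly with a low value. They report only what shows in the picture. A call takes as long as a camera call. They do not tell look-alikes from the thing itself.
- arm.look_for(camera, query): "point" ([row, column] in pixels, amid what is visible of it).
- arm.silhouettes(camera, query): "region" (400x640 bool, what is visible of it) and "point" ([row, column] in pixels, amid what is visible of it).
- arm.place_of(camera, query): "point" ([row, column] in pixels: a listed point, or the origin of a listed thing).
The state is a dict: "clock": time; "joints": joint angles; "dq": joint speeds; "joint_efforts": joint torques, N m; "position": TCP position; "ee_rot": TCP orientation; "force": force on the tool from outside, world axes, zero at the start; "ft_torque": the same for the moment, N m; "width": opening from 0.0 (shut) to 1.0 (fully open); "gripper_force": force on a finger pad.
Only numpy, scipy, OpenCV 4.12 (cv2) and the standard library are available. Lean on these libraries where they do the work, as an engineer would, in place of code of your own. Each camera call takes 0.05 s, during which the arm holds its last target. There are 200 camera calls.

TASK

Secure the white jar on the shaker: take the loose retaining post from its holder, pass its T-foot down, without forcing it, through the platform slot in front of the jar, and slide the post along the slot to push the jar gently home against the two posts behind it. Then press the post down against its spring, turn it a quarter turn so that its foot grips under the platform, and let go; leave it upright and clamped, the jar snug between the posts so that it cannot rattle, without disturbing the things around.

Things in the scene. Friction and masses are not known exactly. Their poses are not given: they have to be found in the camera images.
- shaker: laboratory shaker, fixed: white housing, 115 mm high to the top of its slotted aluminium platform (260 x by 320 y mm). Origin under its middle; x runs along the slots, away from the front knobs. Platform 8 mm thick, 24 mm free below it, seven open slots along x, 10 mm wide, 230 mm long, centred on x = 0, at y = -120 to 120 mm in steps of 40.
- bay: the jar's place, on the left or right half of the platform. Origin on the platform top, between two rubber strips; x axis along the slots, the loose post's slot under y = 0. Behind the jar, posts with 34 mm rubber bumpers (82 mm high) are clamped at y = +-40 mm by hand: nominally at x = 53.8 mm, so that the jar touches both at x = 0, but up to 8 mm nearer or farther. They give 1 mm per 5 N.
- slot (a point): point on the platform top, in the middle of the 10 mm slot in front of the jar, where the loose post can be lowered in with room to the jar: 100 mm in front (-x) of the bay's origin, 35 mm from the slot's near end. The post's axis ends nominally 67 mm in front of the bay's origin, as the rear posts allow. Axes as the bay's.
- jar: squat white ointment jar with a grey lid of the same diameter, loose, 100 mm diameter, 42 mm high, 0.25 to 0.5 kg. Origin under its centre. It starts on the platform 12 to 18 mm in front (-x) of the bay's origin, clear of the rear posts, and up to 3 mm to a side.
- post: loose retaining post, 0.15 kg, upright in the holder, z up. Origin on its axis at the underside of the relaxed bumper. Black wing knob 40 (x) by 12 (y) mm, z = 54 to 86 mm, gripped across the 12 mm. Round bumper 34 mm diameter, z = 0 to 40 mm, sprung and free to roll on the shaft. Steel T-foot 24 (x) by 8 (y) mm, z = -10 to -4 mm, in line with the wing, on an 8 mm neck.
- wing (a point): middle of the post's wing knob, where it is gripped, 74 mm above the post's origin; axes as the post's.
- bumper (a joint): how far the bumper is pushed up the post's shaft, m: 0 relaxed, 0.009 at its stop. Spring: 6 N at first, 10 N at 4 mm, 15 N at the stop. With the relaxed bumper on the platform the T-foot is still within the slot's depth; it can be turned once pressed over 4 mm further down. Turned and released, the spring holds it at 0.004.
- holder: grey plastic accessory holder, fixed, 60 (x) by 120 (y) by 30 mm high, origin under its centre, two round holes 28 mm wide, 22 mm deep, at y = -30 mm (the loose post stands in it, bumper on the rim) and y = +30 mm (empty). Near the right or left edge of the work area.
- bay_done: the platform's other place, finished and fixed: an amber jar 70 mm in diameter and 70 mm high held by three clamped posts, their wings across the slots. Origin under the jar's centre on the platform top.
- mortar: bystander: white mortar with its pestle, 100 mm wide, 85 mm high, origin under its centre; near the edge of the work area opposite the holder.
- flask: bystander: small amber bottle, 40 mm diameter, 75 mm high, origin under its centre; left of the shaker.
- spatula: bystander: steel spatula 190 mm long lying right of the shaker, origin under it.
There are look-alikes about, which are no part of the job. What is shaped like the post but blue or green is not meant. What is shaped like the jar but orange is not meant.

How it is judged:
By the outcome, as a careful person would: the job done as asked, in the order asked, and still so for the second after the job is handed in, with the robot touching nothing.
It also fails if it takes over 72 s, if anything falls off the work surface, if the arm or the gripper's body presses on something with over 40 N, if the wrist force passes 120 N, or if a joint passes its speed limit or range.

## Working session

There is one attempt and no reset: what is moved stays moved. The work goes in short steps, Python scripts to look and compute and a shell command to move; the robot and the scene stay as the last step left them, time stands still between calls to the robot, and variables do not carry over. Pictures are saved under pics/ and viewed, at most 10 in all, crops included, and the job is handed in when it is done.

```bash
mkdir -p pics
cat > h.py <<'E'
import numpy as np, cv2
from cell import arm
from scipy.spatial.transform import Rotation as R
def ray(cam,p,cal=None):
    cal=cal or arm.get_calibration(cam);K=np.array(cal["intrinsics"]);T=np.array(cal["pose"])
    r,c=p;x=(c-K[0,2])/K[0,0];y=(r-K[1,2])/K[1,1]
    if cam=="wrist":
        t=np.hypot(x,y);s=np.sin(t)/max(t,1e-9);d=np.array([x*s,-y*s,-np.cos(t)])
    else: d=np.array([x,-y,-1.])
    return T[:3,3],T[:3,:3]@(d/np.linalg.norm(d))
def atz(cam,p,z,cal=None):
    o,d=ray(cam,p,cal);return o+d*(z-o[2])/d[2]
def tri(rays):
    A=np.zeros((3,3));b=np.zeros(3)
    for o,d in rays:
        P=np.eye(3)-np.outer(d,d);A+=P;b+=P@o
    x=np.linalg.solve(A,b);return x,[float(np.linalg.norm((np.eye(3)-np.outer(d,d))@(x-o))) for o,d in rays]
def proj(cam,X,cal=None):
    cal=cal or arm.get_calibration(cam);K=np.array(cal["intrinsics"]);T=np.array(cal["pose"])
    p=T[:3,:3].T@(np.array(X)-T[:3,3]);v=np.array([p[0],-p[1],-p[2]])
    if cam=="wrist":
        rr=np.hypot(v[0],v[1]);t=np.arctan2(rr,v[2]);v=np.array([v[0]/rr*t,v[1]/rr*t,1])
    else: v=v/v[2]
    return [K[1,1]*v[1]+K[1,2],K[0,0]*v[0]+K[0,2]]
def pic(cam,name,box=None,scale=1):
    im=arm.get_image(cam)[:,:,::-1].copy()
    if box: im=im[box[0]:box[1],box[2]:box[3]]
    cv2.imwrite(f"pics/{name}.png",cv2.resize(im,None,fx=scale,fy=scale,interpolation=cv2.INTER_CUBIC))
E
python3 - <<'E'
from h import *
np.set_printoptions(precision=4,suppress=True)
for c in ["scene","side","wrist"]:
    im=arm.get_image(c); cv2.imwrite(f"pics/{c}0.png",im[:,:,::-1])
    print(c,np.array(arm.get_calibration(c)["pose"])[:3,3])
    for q in ["post","wing","jar","slot","bay","shaker","holder","bay_done","mortar","flask","spatula"]:
        print(q,[(np.round(d["point"]).astype(int).tolist(),round(d["conf"],2)) for d in arm.place_of(c,q)][:6])
s=arm.observe();print({k:np.round(v,4) for k,v in s.items()})
a=cv2.imread("pics/scene0.png")
E
```

```text
scene [ 1.2545 -0.2551  0.9605]
post [([224, 182], 0.7), ([199, 193], 0.62), ([205, 162], 0.56)]
wing [([182, 156], 0.88), ([203, 174], 0.74), ([178, 185], 0.64)]
jar [([222, 389], 0.83), ([180, 346], 0.65)]
slot []
bay [([226, 390], 0.84), ([224, 468], 0.44)]
shaker [([251, 350], 0.68)]
holder [([229, 195], 0.64)]
bay_done [([234, 320], 0.63)]
mortar [([176, 439], 0.82)]
flask [([229, 468], 0.81)]
spatula [([302, 196], 0.8)]
side [ 0.3875 -0.7111  0.8292]
post [([340, 256], 0.93), ([382, 260], 0.68), ([343, 296], 0.61)]
wing [([366, 254], 0.97), ([323, 254], 0.92)]
jar [([206, 256], 0.65), ([160, 346], 0.6)]
slot []
bay []
shaker [([204, 344], 0.6), ([337, 302], 0.4)]
holder [([338, 304], 0.81), ([161, 347], 0.63), ([328, 398], 0.46)]
bay_done [([203, 362], 0.64)]
mortar [([145, 270], 0.98)]
flask [([141, 326], 0.7)]
spatula [([329, 395], 0.71)]
wrist [0.1562 0.611  0.3844]
post [([335, 23], 0.82), ([365, 38], 0.51), ([339, 18], 0.42)]
wing [([384, 20], 0.83), ([352, 4], 0.56)]
jar []
slot []
bay []
shaker []
holder [([358, 46], 0.71)]
bay_done []
mortar [([326, 221], 0.73)]
flask []
spatula []
{'clock': np.float64(1.8), 'joints': array([-1.2916,  0.4345,  0.025 ,  1.5732, -0.0116,  1.134 , -0.0751]), 'dq': array([-0.0014, -0.0003,  0.0015,  0.0002,  0.0013, -0.0009, -0.0004]), 'joint_efforts': array([  0.0017, -66.7659,   0.9845, -31.4791,  -0.0607,   0.0331,
         0.    ]), 'position': array([0.2329, 0.58  , 0.4047]), 'ee_rot': array([0.5962, 3.0845, 0.    ]), 'force': array([-0.4059,  0.163 , -1.0284]), 'ft_torque': array([ 0.0079, -0.0113, -0.0195]), 'gripper_force': np.float64(0.0), 'width': np.float64(1.0016)}
```

Run:
```python
import cv2
a=cv2.imread("pics/scene0.png")[120:340,120:520]; cv2.imwrite("pics/s0c.png",cv2.resize(a,None,fx=2,fy=2,interpolation=2))
a=cv2.imread("pics/side0.png")[100:400,200:600]; cv2.imwrite("pics/d0c.png",cv2.resize(a,None,fx=2,fy=2,interpolation=2))
```

```text
(no output)
```

View pics/s0c.png

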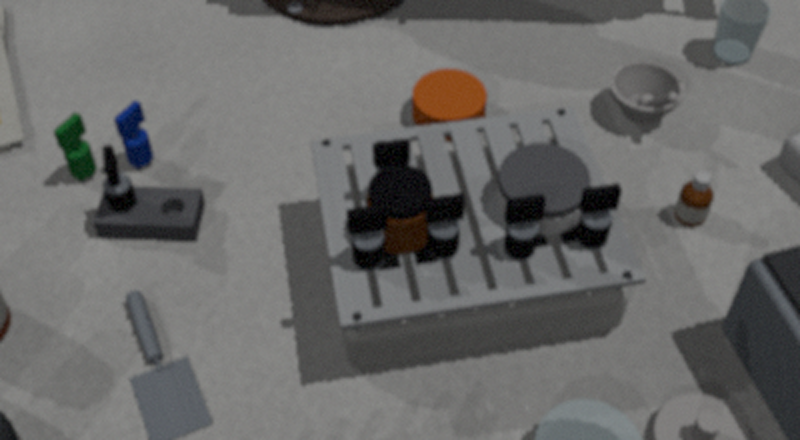

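View pics/d0c.png

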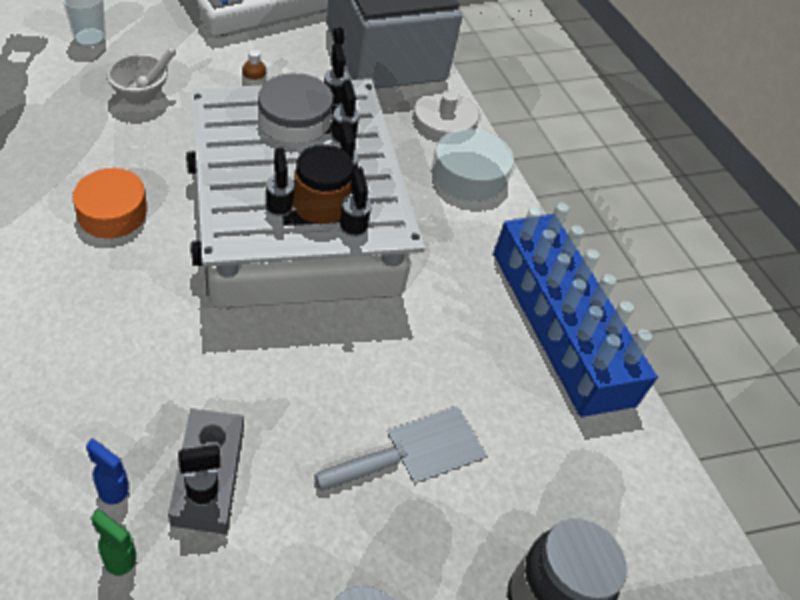

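Run:
```python
from h import *
np.set_printoptions(precision=4,suppress=True)
P={'nearR':((191.5,283),(225,304)),'nearL':((176,400.5),(148.5,299)),'farR':((278,298.5),(218.5,407.5)),'farL':((257.5,433.5),(143.5,384.5)),
'jar lid':((208,391),(149,347)),'post wing':((203,174),(329,300)),'bumper':((216,179),(343,301)),'hole2':((223,206),(318,306)),'green':((182,156),(366,254)),'blue':((178,185),(323,254)),'flask':((229,468),(141,326)),'mortar':((176,439),(145,270))}
for k,(a,b) in P.items(): print(k,*tri([ray('scene',a),ray('side',b)]))
s=arm.observe();print(R.from_rotvec(s['ee_rot']).as_matrix()); T=np.array(arm.get_calibration('wrist')['pose']);print(T)
```

```text
nearR [ 0.4577 -0.1147  0.113 ] [0.0009468156887767382, 0.0009468156887766115]
nearL [0.488  0.1681 0.1132] [0.00026253110687466763, 0.0002625311068746475]
farR [ 0.7014 -0.1411  0.1138] [0.00023667016037713767, 0.00023667016037732253]
farL [0.7317 0.1417 0.1136] [0.00045035002235349945, 0.00045035002235349825]
jar lid [0.6084 0.0917 0.1524] [0.0009932959161841565, 0.0009932959161841792]
post wing [ 0.4104 -0.3625  0.1008] [0.0017840027099584727, 0.0017840027099585614]
bumper [ 0.4079 -0.364   0.0485] [0.001525645780826721, 0.0015256457808266867]
hole2 [ 0.4287 -0.3042  0.0286] [0.0007164943989198736, 0.000716494398919798]
green [ 0.3132 -0.4046  0.0819] [0.0033447214699495686, 0.0033447214699495287]
blue [ 0.3233 -0.3296  0.091 ] [0.002800666105421078, 0.0028006661054211087]
flask [ 0.6005  0.3206 -0.0007] [0.00638381046605283, 0.006383810466052892]
mortar [0.4141 0.3282 0.0056] [0.0061948657283528025, 0.006194865728352899]
[[-0.928   0.3727  0.    ]
 [ 0.3727  0.928   0.    ]
 [ 0.      0.     -1.    ]]
[[ 0.3723 -0.8833 -0.2848  0.1562]
 [ 0.9281  0.3543  0.1146  0.611 ]
 [-0.0003 -0.307   0.9517  0.3844]
 [ 0.      0.      0.      1.    ]]
```

```bash
cat >> h.py <<'E'
def go(p,yaw=None,ax=1):
    "tool-axis shift to world TCP p; roll to bring tool axis ax to world heading yaw (mod pi)"
    s=arm.observe();M=R.from_rotvec(s['ee_rot']).as_matrix()
    cur=np.arctan2(M[1,ax],M[0,ax])
    d=M.T@(np.array(p)-s['position']); r=0 if yaw is None else -((yaw-cur+np.pi/2)%np.pi-np.pi/2)
    print('t',round(float(s['clock']),2),'pos',np.round(s['position'],4),'yaw',round(cur,4),'shift',np.round(d,4),'roll',round(float(r),4),'j',np.round(s['joints'],2),'F',np.round(s['force'],1)); return d,r
E
python3 - <<'E'
from h import *
a=atz('side',(330,290),.103);b=atz('side',(327.5,309),.103);print(a,b,np.degrees(np.arctan2(*(b-a)[1::-1])))
go((.40,.2,.44));go((.42,-.05,.45));go((.40,-.36,.42),1.25)
E
```

```text
[ 0.3902574  -0.36030107  0.103     ] [ 0.42708945 -0.36199048  0.103     ] -2.6262032328327294
t 1.8 pos [0.2329 0.58   0.4047] yaw 1.1889 shift [-0.2967 -0.2903 -0.0353] roll 0.0 j [-1.29  0.43  0.02  1.57 -0.01  1.13 -0.08] F [-0.4  0.2 -1. ]
t 1.8 pos [0.2329 0.58   0.4047] yaw 1.1889 shift [-0.4084 -0.5149 -0.0453] roll 0.0 j [-1.29  0.43  0.02  1.57 -0.01  1.13 -0.08] F [-0.4  0.2 -1. ]
t 1.8 pos [0.2329 0.58   0.4047] yaw 1.1889 shift [-0.5054 -0.81   -0.0153] roll -0.0611 j [-1.29  0.43  0.02  1.57 -0.01  1.13 -0.08] F [-0.4  0.2 -1. ]
```

```bash
python3 -m inch '-0.035 -0.035 -0.02 0 0.06; -0.07 -0.07 -0.035 0 0.06; -0.105 -0.105 -0.045 0 0.06; -0.14 -0.14 -0.045 0 0.06; -0.175 -0.175 -0.045 0 0.06'; python3 -m inch '-0.035 -0.035 0 -0.06 0.06; -0.07 -0.07 0 -0.12 0.06; -0.105 -0.105 0 -0.18 0.06; -0.135 -0.14 0 -0.24 0.06; -0.16 -0.18 0 -0.33 0.06'
python3 - <<'E'
from h import *
go((.42,-.05,.45));go((.40,-.36,.42),1.53)
E
```

```text
clock: 2.3
position: [0.3289, 0.3546, 0.4504]
ee_rot: [0.596, 3.084, 0.002]
force: [0.1, 0.8, 0.5]
width: 0.665
gripper_force: 0.0
clock: 2.8
position: [0.4104, 0.1279, 0.45]
ee_rot: [0.078, 3.139, 0.001]
force: [1.3, 0.4, 0.3]
width: 0.656
gripper_force: 0.0
t 2.8 pos [0.4104 0.1279 0.45  ] yaw 1.5212 shift [-0.0184 -0.1772 -0.    ] roll 0.0 j [-0.68  0.06  0.27  1.96 -0.02  1.12  1.12] F [1.3 0.4 0.3]
t 2.8 pos [0.4104 0.1279 0.45  ] yaw 1.5212 shift [-0.0138 -0.4879  0.0298] roll -0.0088 j [-0.68  0.06  0.27  1.96 -0.02  1.12  1.12] F [1.3 0.4 0.3]
```

```bash
python3 - <<'E'
from h import *
pic('wrist','w1')
for q in ["jar","slot","bay","bay_done","shaker"]:
  for d in arm.place_of('wrist',q)[:3]: print(q,np.round(d['point']),round(d['conf'],2),atz('wrist',d['point'],.115))
E
python3 -m inch '0 -0.05 0 0 0.06; 0 -0.1 0 0 0.06; 0 -0.15 0 0 0.06; 0 -0.2 0 0 0.06; 0 -0.25 0 0 0.06'; python3 -m inch '0 -0.05 0 0 0.06; 0 -0.1 0 0 0.06; -0.005 -0.15 0.01 0 0.06; -0.01 -0.2 0.02 0 0.06; -0.01 -0.24 0.03 0 0.06'
python3 - <<'E'
from h import *
np.set_printoptions(precision=4,suppress=True)
arm.get_image('wrist') is None
pic('wrist','w2')
for q in ["post","wing","holder"]:
  for d in arm.place_of('wrist',q)[:4]: print(q,np.round(d['point']),round(d['conf'],2),atz('wrist',d['point'],.104 if q=='wing' else .03))
print([np.round(proj('wrist',p)) for p in [(.408,-.363,.03),(.408,-.363,.104)]])
go((.409,-.3635,.42),1.53)
E
```

```text
jar [122. 279.] 0.89 [0.34195585 0.08402695 0.115     ]
jar [332. 300.] 0.76 [0.60947182 0.08467281 0.115     ]
slot [280. 255.] 0.74 [0.52288143 0.04048084 0.115     ]
bay [191.  54.] 0.49 [ 0.39137146 -0.24994637  0.115     ]
shaker [279. 257.] 0.68 [0.52154125 0.04767455 0.115     ]
clock: 3.6
position: [0.3968, -0.1203, 0.45]
ee_rot: [0.077, 3.14, 0.0]
force: [1.7, 0.3, -0.7]
width: 0.658
gripper_force: 0.0
clock: 4.1
position: [0.3961, -0.361, 0.4192]
ee_rot: [0.077, 3.14, -0.001]
force: [1.3, 0.4, 0.2]
width: 0.652
gripper_force: 0.0
post [113. 342.] 0.95 [ 0.3212 -0.3327  0.03  ]
post [115. 286.] 0.92 [ 0.3192 -0.3998  0.03  ]
post [188. 329.] 0.79 [ 0.4114 -0.3531  0.03  ]
wing [208. 327.] 0.85 [ 0.4138 -0.3551  0.104 ]
wing [120. 282.] 0.76 [ 0.3235 -0.3934  0.104 ]
wing [113. 349.] 0.66 [ 0.32   -0.3298  0.104 ]
holder [186. 346.] 0.85 [ 0.4125 -0.3292  0.03  ]
[array([184., 318.]), array([203., 317.])]
t 4.35 pos [ 0.3954 -0.3589  0.4192] yaw 1.5203 shift [-0.0138 -0.0039 -0.0008] roll -0.0097 j [ 0.07  0.32  0.75  1.82 -0.24  1.1   2.42] F [ 0.2  0.7 -0.7]
```

View pics/w2.png

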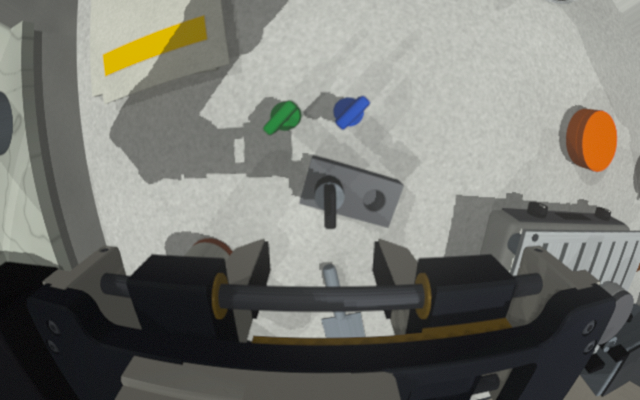

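Run:
```python
from h import *
np.set_printoptions(precision=4,suppress=True)
for i in range(2):
  cal=arm.get_calibration('wrist'); pic('wrist',f'w3{i}',(150,240,280,420),5)
  for d in arm.silhouettes('wrist','wing')[:3]:
    rg=d['region'].astype('uint8');ys,xs=np.nonzero(rg);(c,sz,an)=cv2.minAreaRect(np.c_[xs,ys].astype('float32'));print(np.round(d['point'],1),c,sz,an,len(xs),atz('wrist',c[::-1],.115,cal))
for c,box in (('scene',None),('side',None)):
  im=arm.get_image(c)
  for d in arm.silhouettes(c,'post')[:4]:
    ys,xs=np.nonzero(d['region']);print(c,np.round(d['point'],1),round(d['conf'],2),ys.min(),ys.max(),xs.min(),xs.max())
go((.409,-.3635,.42),1.53); print(cal['pose'][:3])
```

```text
[108.  339.1] (342.2704772949219, 110.47541046142578) (31.415903091430664, 37.21018600463867) 84.80557250976562 900 [ 0.3179 -0.3357  0.115 ]
[198.1 320.6] (320.5, 200.0) (52.0, 27.0) 90.0 1004 [ 0.4018 -0.3596  0.115 ]
[119.4 276.2] (272.5000305175781, 118.49999237060547) (28.284271240234375, 41.01219177246094) 45.0 839 [ 0.3216 -0.3995  0.115 ]
[195.1 319.8] (319.0, 199.5) (53.0, 30.0) 90.0 1097 [ 0.4018 -0.3605  0.115 ]
[108.6 342.9] (341.5, 110.50000762939453) (31.325366973876953, 34.94679641723633) 84.80557250976562 878 [ 0.3183 -0.3359  0.115 ]
[117.3 277.7] (272.5, 118.0) (27.577163696289062, 41.719295501708984) 45.0 846 [ 0.3217 -0.3991  0.115 ]
scene [213.7 176.6] 0.87 192 226 171 188
scene [187.7 189.4] 0.85 170 203 177 196
scene [195.1 159.8] 0.63 176 209 147 167
side [335.3 255.5] 0.97 320 351 243 264
side [335.7 296.1] 0.77 323 352 289 309
side [372.3 255.5] 0.66 354 387 244 268
side [133.1 327.4] 0.22 126 142 321 331
t 4.75 pos [ 0.3946 -0.3595  0.42  ] yaw 1.52 shift [-0.0146 -0.0033 -0.    ] roll -0.01 j [ 0.07  0.32  0.75  1.82 -0.24  1.1   2.42] F [-0.7 -0.4  0.6]
[[ 0.0484 -0.9505 -0.307   0.3128]
 [ 0.9988  0.0463  0.0144 -0.3544]
 [ 0.0005 -0.3073  0.9516  0.3993]]
```

View pics/w31.png

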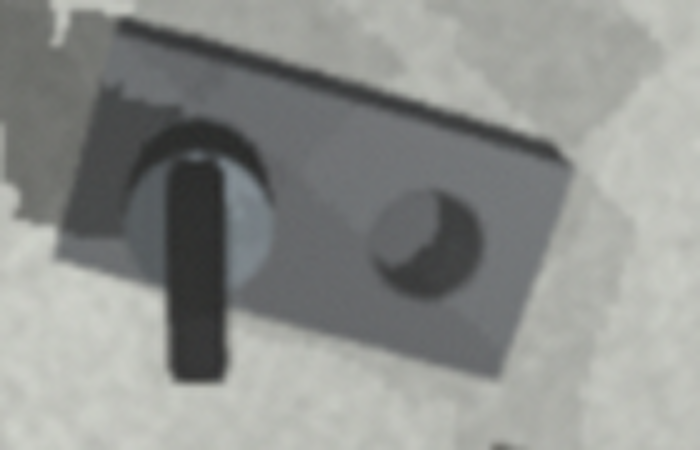

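Run:
```python
from h import *
a=atz('wrist',(226.4,319.7),.116);b=atz('wrist',(181.6,319.7),.084);print(a,b,(a+b)/2,np.linalg.norm(a-b))
c=atz('wrist',(150+240/5,280+200/5),.07);print('bumper top mid',c); print('hole2',atz('wrist',(150+243/5,280+427/5),.03))
for z in (.30,.263):go(list(((a+b)/2)[:2])+[z])
```

```text
[ 0.42868101 -0.3626082   0.116     ] [ 0.3911859  -0.36080557  0.084     ] [ 0.40993346 -0.36170689  0.1       ] 0.049326792251264934
bumper top mid [ 0.41351573 -0.3616849   0.07      ]
hole2 [ 0.42946481 -0.30545972  0.03      ]
t 4.75 pos [ 0.3946 -0.3595  0.42  ] yaw 1.52 shift [-0.0154 -0.0015  0.12  ] roll 0.0 j [ 0.07  0.32  0.75  1.82 -0.24  1.1   2.42] F [-0.7 -0.4  0.6]
t 4.75 pos [ 0.3946 -0.3595  0.42  ] yaw 1.52 shift [-0.0154 -0.0015  0.157 ] roll 0.0 j [ 0.07  0.32  0.75  1.82 -0.24  1.1   2.42] F [-0.7 -0.4  0.6]
```

```bash
python3 -m inch '-0.01 -0.0015 0.04 0 0.06; -0.0155 -0.0015 0.08 0 0.06; -0.0155 -0.0015 0.1 0 0.06; -0.0155 -0.0015 0.1 0 0.06;-0.0155 -0.0015 0.1 0 0.06'
python3 - <<'E'
from h import *
np.set_printoptions(precision=4,suppress=True)
im=arm.get_image('wrist')
for d in arm.silhouettes('wrist','wing')[:2]:
    g=(im.max(2)<75)&(d['region']); ys,xs=np.nonzero(g); print(round(d['conf'],2),np.round(d['point']),ys.min(),ys.max(),np.median(xs),atz('wrist',(np.median(ys),np.median(xs)),.1))
cv2.imwrite('pics/w4.png',im[100:400,120:520,::-1])
g=go((.41,-.3617,.263))
E
```

```text
clock: 5.25
position: [0.4097, -0.3626, 0.3203]
ee_rot: [-0.082, -3.14, 0.0]
force: [-0.4, -0.3, 0.4]
width: 0.651
gripper_force: 0.0Traceback (most recent call last):
  File "<stdin>", line 5, in <module>
    return umr_minimum(a, axis, None, out, keepdims, initial, where)
ValueError: zero-size array to reduction operation minimum which has no identity
```

Run:
```python
from h import *
im=arm.get_image('wrist');cv2.imwrite('pics/w4.png',cv2.resize(im[150:350,190:450,::-1],None,fx=3,fy=3,interpolation=2))
print(proj('wrist',(.41,-.3617,.116)))
g=go((.41,-.3617,.263))
```

```text
[np.float64(235.06080618964035), np.float64(323.3368985933054)]
t 5.4 pos [ 0.4099 -0.3628  0.3213] yaw 1.5188 shift [0.0001 0.0012 0.0583] roll 0.0 j [ 0.13  0.45  0.68  1.91 -0.36  0.9   2.51] F [ 0.  -0.5 -0.3]
```

View pics/w4.png

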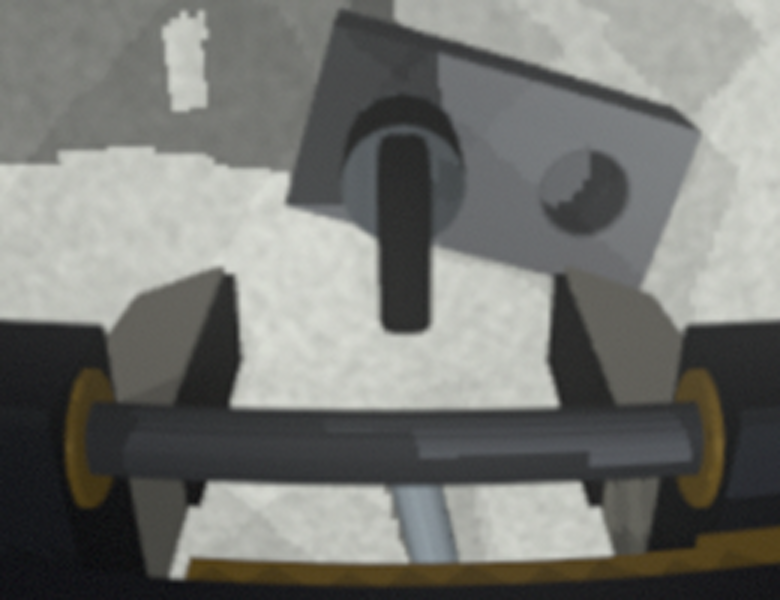

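```bash
python3 -m inch '0 0.002 0.03 0 0.05; 0 0.002 0.058 0 0.05; 0 0.002 0.058 0 0.05; 0 0.002 0.058 0 0.02; 0 0.002 0.058 0 0.02' 10;  python3 -m inch '0 0 0 0 0; 0 0 0 0 0;0 0 0 0 0' 10
python3 - <<'E'
from h import *
go((.41,-.3617,.263)); s=arm.observe(); print(s['ft_torque'],s['width']*.0918)
E
```

```text
clock: 5.9
position: [0.4102, -0.361, 0.2635]
ee_rot: [0.082, 3.138, -0.002]
force: [0.0, -0.1, 1.0]
width: 0.416
gripper_force: 0.0
clock: 6.2
position: [0.41, -0.3604, 0.2623]
ee_rot: [0.081, 3.14, -0.0]
force: [-0.2, -0.0, 0.8]
width: 0.157
gripper_force: 0.0
t 6.2 pos [ 0.41   -0.3604  0.2623] yaw 1.519 shift [-0.0001 -0.0013 -0.0007] roll 0.0 j [ 0.18  0.53  0.63  1.96 -0.43  0.78  2.57] F [-0.2 -0.   0.8]
[ 0.00321948 -0.04811054 -0.001405  ] 0.014447924517817083
```

```bash
python3 -m inch '0 0 0 0 0; 0 0 0 0 0;0 0 0 0 0' 30; python3 -m inch '0 0 -0.02 0 0; 0 0 -0.06 0 0;0 0 -0.11 0 0; 0 0 -0.16 0 0; 0 0 -0.2 0 0' 30
python3 - <<'E'
from h import *
go((.41,-.3617,.463))
im=arm.get_image('wrist');cv2.imwrite('pics/w5.png',cv2.resize(im[150:400,190:450,::-1],None,fx=2.4,fy=2.4,interpolation=2))
cx,cy=.5947,.0135;th=-.1073;u=np.array([np.cos(th),np.sin(th)]);v=np.array([-u[1],u[0]])
S=np.array([cx,cy])-.08*u+.08*v;print(S); go([*S,.46],th,0)
E
```

```text
clock: 6.5
position: [0.4099, -0.3604, 0.262]
ee_rot: [0.081, 3.14, -0.0]
force: [-0.1, -0.2, 5.4]
width: 0.125
gripper_force: 30.0
clock: 7.0
position: [0.4093, -0.3605, 0.4642]
ee_rot: [0.082, 3.14, -0.001]
force: [1.2, -0.3, -2.0]
width: 0.127
gripper_force: 30.0
t 7.0 pos [ 0.4093 -0.3605  0.4642] yaw 1.5183 shift [-0.0007 -0.0012  0.0012] roll 0.0 j [ 0.04  0.3   0.78  1.72 -0.22  1.21  2.39] F [ 1.2 -0.3 -2. ]
[0.52372763 0.10160745]
t 7.05 pos [ 0.4099 -0.3619  0.4698] yaw 3.0887 shift [-0.0891  0.469   0.0085] roll 0.0544 j [ 0.04  0.3   0.78  1.71 -0.22  1.21  2.39] F [ 1.7 -3.8  3.7]
```

View pics/w5.png

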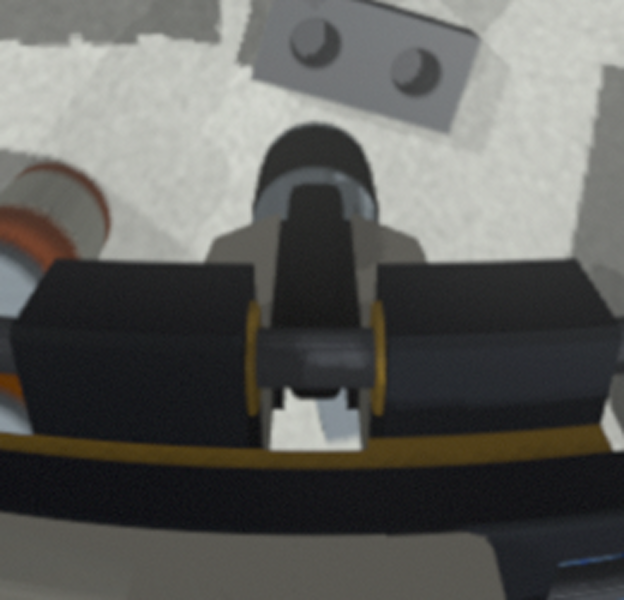

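```bash
python3 -m inch '0 0.04 0 0 0; -0.01 0.09 0 0 0; -0.02 0.135 0 0 0; -0.03 0.18 0 0 0; -0.04 0.225 0 0 0'; python3 -m inch '-0.01 0.045 0 0.02 0; -0.02 0.09 0 0.05 0; -0.03 0.135 0 0.054 0; -0.04 0.18 0 0.054 0; -0.046 0.225 0 0.054 0';  python3 - <<'E'
from h import *
go((.5237,.1016,.463),-.1073,0)
E
```

```text
clock: 7.55
position: [0.4612, -0.1358, 0.4613]
ee_rot: [-0.081, -3.14, -0.001]
force: [0.5, 0.5, -1.9]
width: 0.127
gripper_force: 30.0
clock: 8.05
position: [0.5192, 0.0865, 0.4611]
ee_rot: [-0.166, -3.137, 0.0]
force: [0.8, 0.4, -1.6]
width: 0.13
gripper_force: 30.0
t 8.05 pos [0.5192 0.0865 0.4611] yaw 3.0356 shift [-0.0029  0.0155 -0.0019] roll 0.0013 j [-0.7   0.24  0.55  1.76 -0.13  1.18  1.35] F [ 0.8  0.4 -1.6]
```

```bash
python3 -m inch '-0.003 0.0155 0.01 0 0; -0.003 0.0155 0.03 0 0; -0.003 0.0155 0.05 0 0; -0.003 0.0155 0.05 0 0; -0.003 0.0155 0.05 0 0';  python3 - <<'E'
from h import *
im=arm.get_image('wrist');print(im.shape);cv2.imwrite('pics/w6raw.png',im[:,:,::-1]);cv2.imwrite('pics/w6.png',cv2.resize(im[60:310,190:450,::-1],None,fx=2.4,fy=2.4,interpolation=2))
import json;cal=arm.get_calibration('wrist');json.dump({k:np.array(x).tolist() for k,x in cal.items()},open('c6.json','w'))
go((.5237,.1016,.41),-.1073,0)
c=np.array([.5947,.0135]);th=-.1073;u=np.array([np.cos(th),np.sin(th)]);v=np.array([-u[1],u[0]])
for y in (.04,.08,.12):
  for x in (-.115,-.08): print(y,x,np.round(proj('wrist',[*(c+x*u+y*v),.115]),1))
for d in arm.place_of('wrist','slot')[:3]: print(d,atz('wrist',d['point'],.115))
E
```

```text
clock: 8.55
position: [0.5235, 0.0992, 0.4116]
ee_rot: [-0.167, -3.136, 0.001]
force: [0.5, -0.4, -0.4]
width: 0.128
gripper_force: 30.0
(400, 640, 3)
t 8.6 pos [0.5238 0.0993 0.4122] yaw 3.035 shift [0.0004 0.0023 0.0022] roll 0.0007 j [-0.7   0.29  0.53  1.82 -0.17  1.07  1.36] F [ 0.1 -1.2 -1.3]
0.04 -0.115 [158.1 279.8]
0.04 -0.08 [194.9 281. ]
0.08 -0.115 [157.8 323.8]
0.08 -0.08 [194.9 323.7]
0.12 -0.115 [158.2 367.7]
0.12 -0.08 [195.  366.2]
{'point': [209.5, 468.0], 'conf': 0.63} [0.55486372 0.24778665 0.115     ]
```

View pics/w6.png

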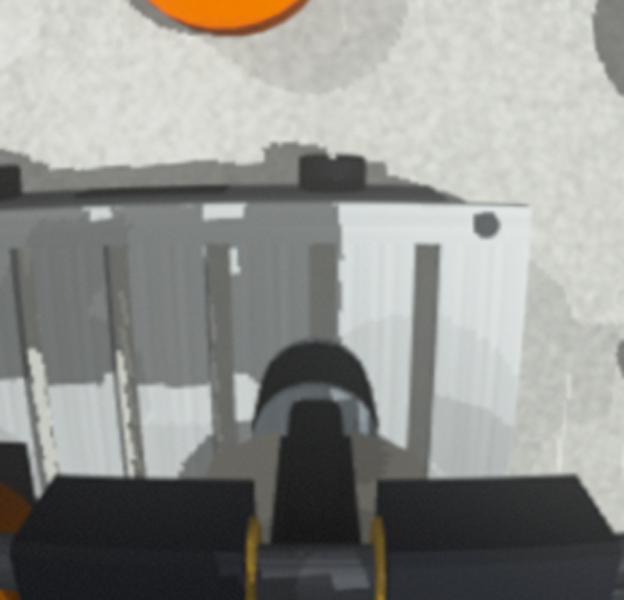

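Run:
```python
from h import *
import json
np.set_printoptions(precision=4,suppress=True)
cal={k:np.array(x) for k,x in json.load(open('c6.json')).items()}
g=cv2.cvtColor(cv2.imread('pics/w6raw.png'),6).astype(float)
s=arm.observe();M=R.from_rotvec(s['ee_rot']).as_matrix();p=s['position']
tl=lambda X:M.T@(np.asarray(X)-p)
for r in (168,175,182,190,196):
  # slot edges via gradient near expected
  out=[]
  for c0,w in ((281,9),(324,9),(367,9)):
    seg=g[r-2:r+3].mean(0); d=np.diff(seg)
    L=c0-w+np.argmin(d[c0-w:c0+1]); Rr=c0+np.argmax(d[c0:c0+w+1]); m=(L+Rr)/2+.5
    out+= [L,Rr,np.round(tl(atz('wrist',(r,m),.115,cal))[:2]*1000,1)]
  print(r,out)
for r in (216,222,228,232,236):
  row=g[r-1:r+2].mean(0); print(r,np.round(row[290:354:1]).astype(int))
for z in (.259,.219,.2,.18): print(z,np.round(proj('wrist',[p[0],p[1],z],cal),1))
```

```text
168 [np.int64(275), np.int64(285), array([ 26.6, -37.4]), np.int64(318), np.int64(330), array([26.4,  2.8]), np.int64(362), np.int64(372), array([26.6, 42.3])]
175 [np.int64(274), np.int64(285), array([ 20. , -38.1]), np.int64(318), np.int64(330), array([19.8,  2.9]), np.int64(362), np.int64(372), array([20. , 42.5])]
182 [np.int64(274), np.int64(285), array([ 13.3, -38.3]), np.int64(318), np.int64(331), array([13.2,  3.3]), np.int64(361), np.int64(372), array([13.4, 42.3])]
190 [np.int64(275), np.int64(286), array([  5.6, -37.7]), np.int64(318), np.int64(330), array([5.6, 2.9]), np.int64(361), np.int64(371), array([ 5.7, 42.2])]
196 [np.int64(275), np.int64(286), array([ -0.2, -37.9]), np.int64(318), np.int64(330), array([-0.3,  2.9]), np.int64(361), np.int64(371), array([-0.2, 42.4])]
216 [183 185 182 165 144 135 126 123 119  98  69  47  41  43  44  43  43  44
  43  44  43  44  43  44  44  43  44  44  45  45  44  45  45  45  46  46
  46  45  45  47  47  46  47  48  48  47  47  47  48  48  46  61 111 165
 197 203 200 198 199 202 205 206 202 199]
222 [207 207 207 207 205 203 194 150 
[... 399 characters left out ...]
 83  94  96  95  95  95  96 104 120 124 100  70  52
  52  87 142 184 199 203 205 203 199 196]
232 [208 207 206 206 195 160  95  62  79  95 100 100 100  99 100 100 102 103
  99  91  71  47  39  38  39  40  39  39  40  40  40  40  41  40  40  41
  41  41  40  41  40  48  71  88  93  93  94  94  97 121 149 151 141 113
  74  58  98 166 195 203 204 202 199 196]
236 [140 140 139 137 118  79  79  95 101 102 101 100  99  99  99  99 101 102
  99  82  60  42  37  38  39  38  37  38  39  39  39  39  39  39  40  39
  40  40  39  39  39  43  59  79  90  92  92  87  87 111 137 144 137 112
  86  74  76 117 176 200 203 200 196 195]
0.259 [278.1 321.3]
0.219 [243.8 321.3]
0.2 [231.6 321.3]
0.18 [220.8 321.2]
```

```bash
python3 -m inch '0 0.0027 0.02 0 0; 0 0.0027 0.035 0 0; 0 0.0027 0.047 0 0; 0 0.0027 0.047 0 0; 0 0.0027 0.047 0 0';  python3 - <<'E'
from h import *
im=arm.get_image('wrist');cv2.imwrite('pics/w7raw.png',im[:,:,::-1]);cal=arm.get_calibration('wrist')
go((.5237,.1016,.347),-.1073,0)
g=cv2.cvtColor(im,7).astype(float)
s=arm.observe();M=R.from_rotvec(s['ee_rot']).as_matrix();p=s['position']
tl=lambda X:M.T@(np.asarray(X)-p)
c=np.array([.5947,.0135])+.0027*0;th=-.1073;u=np.array([np.cos(th),np.sin(th)]);v=np.array([-u[1],u[0]])
for r in range(140,205,8):
  seg=g[r-2:r+3].mean(0);d=np.diff(seg);o=[]
  for e in (-.04,0,.04):
    # expected col
    c0=int(round(proj('wrist',p+M@np.array([.03,e,0])-[0,0,p[2]-.115],cal)[1]));w=11
    L=c0-w+np.argmin(d[c0-w:c0+1]);Q=c0+np.argmax(d[c0:c0+w+1]);o+=[int(L),int(Q),np.round(tl(atz('wrist',(r,(L+Q)/2+.5),.115,cal))[:2]*1000,1).tolist()]
  print(r,o)
for r in (216,222,228):
  row=g[r-1:r+2].mean(0); print(r,np.round(row[286:360]).astype(int))
print(proj('wrist',[p[0],p[1],p[2]-.2],cal))
E
```

```text
clock: 9.15
position: [0.5242, 0.1022, 0.3653]
ee_rot: [0.167, 3.137, 0.0]
force: [0.8, 0.4, -0.9]
width: 0.13
gripper_force: 30.0
t 9.2 pos [0.5243 0.1022 0.3656] yaw 3.0354 shift [ 0.0005 -0.0007  0.0186] roll 0.0011 j [-0.68  0.34  0.52  1.88 -0.2   0.97  1.39] F [-0.5  0.7 -1.6]
140 [261, 275, [57.3, -39.5], 310, 327, [56.9, -1.6], 368, 374, [57.3, 37.7]]
148 [265, 278, [51.2, -37.0], 318, 321, [50.9, -0.9], 362, 380, [51.3, 37.9]]
156 [265, 280, [45.1, -36.4], 311, 330, [44.8, -0.1], 363, 378, [45.1, 37.7]]
164 [258, 279, [38.9, -39.7], 310, 321, [38.7, -3.9], 362, 373, [38.9, 35.6]]
172 [261, 274, [32.7, -40.8], 313, 326, [32.5, -0.9], 365, 378, [32.7, 38.9]]
180 [261, 274, [26.4, -41.0], 313, 327, [26.2, -0.5], 365, 377, [26.4, 38.8]]
188 [262, 274, [19.9, -40.9], 312, 326, [19.8, -1.3], 365, 377, [20.0, 39.1]]
196 [262, 275, [13.4, -40.9], 313, 326, [13.4, -0.9], 364, 377, [13.5, 39.0]]
204 [263, 275, [6.8, -40.8], 310, 332, [6.9, 0.3], 364, 376, [6.9, 38.9]]
216 [122 123 124 124 124 124 124 125 127 127 127 125 118  98  66  44  39  39
  39  40  39  40  39  40  40  39  40  40 
[... 164 characters left out ...]
5 125 148 162
 170 185]
222 [123 123 124 123 124 124 124 124 126 127 122  95  62  41  38  39  37  39
  40  44  51  60  69  76  82  85  88  91  93  96  95  96  97  97  98  98
  98  96  93  90  89  88  87  95 112 109  95  81  67  57  52  47  42  41
  41  42  42  44  58  80  98  99  98  98  99 102 103 102  99 105 137 175
 184 184]
228 [123 122 124 124 123 123 124 124 126 118  88  56  41  51  65  80  90  96
  99 100 101 101 101  99  91  76  55  46  44  41  39  38  38  40  38  38
  39  39  39  38  40  41  42  47  60  77  89  94  98  98  98  96  94  89
  87  85  70  51  43  54  76  93  98  99 100 101 101 101  98 104 138 175
 183 183]
[np.float64(238.76218194692834), np.float64(320.98931646967225)]
```

```bash
python3 -m inch '0 -0.001 0 0 0; 0 -0.001 0.003 0 0; 0 -0.001 0.006 0 0; 0 -0.001 0.009 0 0; 0 -0.001 0.012 0 0';  python3 - <<'E'
from h import *
go((.5237,.1016,.347),-.1073,0);print(arm.observe()['ft_torque'])
im=arm.get_image('wrist');cal=arm.get_calibration('wrist')
g=cv2.cvtColor(im,7).astype(float)
s=arm.observe();M=R.from_rotvec(s['ee_rot']).as_matrix();p=s['position']
for r in range(170,205,8):
  d=np.diff(g[r-2:r+3].mean(0));o=[]
  for e in (-.04,0,.04):
    c0=int(round(proj('wrist',p+M@np.array([.025,e,0])-[0,0,p[2]-.115],cal)[1]));w=11
    L=c0-w+np.argmin(d[c0-w:c0+1]);Q=c0+np.argmax(d[c0:c0+w+1]);o+=[int(L),int(Q),np.round((M.T@(atz('wrist',(r,(L+Q)/2+.5),.115,cal)-p))[:2]*1000,1).tolist()]
  print(r,o)
E
```

```text
clock: 9.7
position: [0.5238, 0.1014, 0.3524]
ee_rot: [-0.166, -3.137, 0.0]
force: [0.0, 0.8, -0.8]
width: 0.131
gripper_force: 30.0
t 9.7 pos [0.5238 0.1014 0.3524] yaw 3.0357 shift [0.0001 0.0002 0.0054] roll 0.0015 j [-0.68  0.36  0.51  1.89 -0.21  0.94  1.4 ] F [ 0.   0.8 -0.8]
[0.04440722 0.01604106 0.0340498 ]
170 [263, 268, [37.2, -39.8], 316, 322, [36.9, -1.2], 371, 381, [37.2, 39.9]]
178 [259, 272, [31.2, -40.0], 314, 328, [31.1, 0.3], 369, 382, [31.3, 39.8]]
186 [259, 273, [25.2, -39.9], 312, 328, [25.1, -0.5], 369, 382, [25.3, 40.1]]
194 [260, 273, [19.1, -39.9], 313, 328, [19.1, -0.1], 369, 381, [19.2, 40.0]]
202 [260, 274, [12.9, -39.8], 313, 328, [13.0, -0.1], 368, 381, [13.0, 40.0]]
```

```bash
python3 -m inch '0 0 0.0025 0 0; 0 0 0.0045 0 0; 0 0 0.0045 0 0;-0.003 0 0.0045 0 0; -0.006 0 0.0045 0 0'; python3 -m inch '-0.003 0 0 0 0; -0.006 0 0 0 0; -0.009 0 0 0 0;-0.011 0 0 0 0; -0.012 0 0 0 0';python3 -c "
from h import *
go((.5237,.1016,.347),-.1073,0)"
```

```text
clock: 10.25
position: [0.5301, 0.1007, 0.3484]
ee_rot: [0.166, 3.137, 0.0]
force: [0.9, 0.2, -1.9]
width: 0.131
gripper_force: 30.0
clock: 10.75
position: [0.542, 0.0994, 0.3482]
ee_rot: [0.166, 3.137, -0.0]
force: [0.4, -0.2, -1.0]
width: 0.129
gripper_force: 30.0
t 10.75 pos [0.542  0.0994 0.3482] yaw 3.0356 shift [0.0184 0.0002 0.0012] roll 0.0013 j [-0.65  0.39  0.51  1.86 -0.23  0.95  1.42] F [ 0.4 -0.2 -1. ]
```

```bash
for i in 1; do python3 -m inch '-0.001 0 0 0 0; -0.002 0 0 0 0; -0.003 0 0 0 0;-0.004 0 0 0 0; -0.005 0 0 0 0'|grep -E 'pos|force:'; python3 -m inch '-0.001 0 0 0 0; -0.002 0 0 0 0; -0.003 0 0 0 0;-0.004 0 0 0 0; -0.004 0 0 0 0'|grep -E 'pos|force:';python3 -c "
from h import *
go((.5237,.1016,.347),-.1073,0);print(arm.observe()['ft_torque']);pic('side','d2',(100,240,280,440),4)"; done
```

```text
position: [0.5463, 0.099, 0.3481]
force: [-3.2, -0.7, 0.4]
gripper_force: 30.0
position: [0.5509, 0.0985, 0.3482]
force: [0.1, -0.5, -1.1]
gripper_force: 30.0
t 11.75 pos [0.5509 0.0985 0.3482] yaw 3.0356 shift [0.0274 0.0002 0.0012] roll 0.0014 j [-0.64  0.41  0.5   1.84 -0.24  0.96  1.43] F [ 0.1 -0.5 -1.1]
[-0.0047923   0.16933521 -0.04773626]
```

View pics/d2.png

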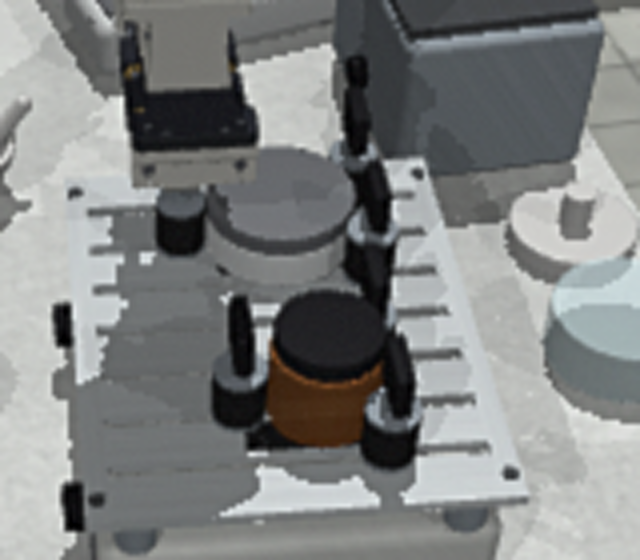

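```bash
cat > f.py <<'E'
from h import *
s=arm.observe();print(round(float(s['clock']),2),np.round(s['position'],4),'F',np.round(s['force'],1),'M',np.round(s['ft_torque'],2),'g',round(float(s['width'])*.0918,4))
E
for i in 1 2; do python3 -m inch '-0.001 0 0 0 0; -0.002 0 0 0 0; -0.002 0 0 0 0'>/dev/null; python3 f.py; done
```

```text
12.1 [0.5525 0.0983 0.3482] F [-3.   0.4  0.4] M [0.07 0.82 0.01] g 0.0118
12.4 [0.554  0.0982 0.3479] F [-5.6  0.6  0.3] M [0.14 1.42 0.05] g 0.0117
```

```bash
python3 -m inch '-0.001 0 0 0 0; -0.002 0 0 0 0; -0.002 0 0 0 0'>/dev/null; python3 f.py
```

```text
12.7 [0.5552 0.0981 0.3478] F [-11.1   1.5   4.5] M [ 0.16  2.64 -0.03] g 0.0117
```

```bash
python3 -m inch '0.0004 0 0 0 0; 0.0008 0 0 0 0; 0.0008 0 0 0 0'>/dev/null; python3 f.py
python3 - <<'E'
from h import *
im=arm.get_image('wrist');g=cv2.cvtColor(im,7).astype(int)
for r in (222,228): print(r,g[r,286:360])
print('vertical',g[200:245,300].tolist())
E
```

```text
13.0 [0.5547 0.0981 0.3478] F [-7.2  0.   3.1] M [0.15 1.92 0.02] g 0.0118
222 [124 124 124 123 123 123 125 125 127 127 120  98  65  43  38  36  37  38
  40  43  50  61  71  80  86  93  93  95  95  95  97  98  99 101  98  96
  92  92  92  91  91  92 108 131 124 112  97  88  75  61  49  41  38  37
  40  38  39  40  54  77  95 100  99  99 100  98  98  99 101 100 100 102
 103 103]
228 [124 124 124 123 123 122 123 126 126 119  91  59  40  49  66  85  95  97
  98  99 100  99 101 100  93  76  54  39  36  34  34  33  35  35  35  36
  35  35  35  37  35  35  36  41  51  77  89  92  93  92  91  91  94 112
 128 108  76  52  41  49  73  93 100  99  99  97  97  99 101 101 101 100
  99  98]
vertical [131, 130, 130, 129, 130, 129, 129, 129, 129, 129, 127, 122, 116, 102, 86, 66, 52, 44, 38, 38, 37, 39, 38, 35, 37, 35, 38, 47, 66, 83, 95, 98, 100, 101, 101, 100, 100, 101, 99, 100, 100, 101, 102, 101, 100]
```

Run:
```python
from h import *
from scipy.optimize import least_squares
cal=arm.get_calibration('wrist');im=arm.get_image('wrist');g=cv2.cvtColor(im,7).astype(float)
s=arm.observe();M=R.from_rotvec(s['ee_rot']).as_matrix();p=s['position']
pts=[]
for c in list(range(299,309))+list(range(334,344)):
  col=g[:,c]; 
  k=[r for r in range(214,240) if col[r]<68<=col[r+1]]
  if k: r=k[-1]+(68-col[k[-1]])/(col[k[-1]+1]-col[k[-1]]); pts.append((M.T@(atz('wrist',(r+.0,c),p[2]-.192,cal)-p))[:2]*1000)
pts=np.array(pts);print(np.round(pts,1).tolist())
f=least_squares(lambda q:np.hypot(pts[:,0]-q[0],pts[:,1]-q[1])-q[2],[0,0,17],loss='soft_l1');print('free',f.x)
for rad in (16,17):
  f=least_squares(lambda q:np.hypot(pts[:,0]-q[0],pts[:,1]-q[1])-rad,[0,0],loss='soft_l1');print(rad,f.x,np.abs(f.fun).mean())
# wing far edge (+x bay side, at camera-near? ) rows along axis column
print(g[205:300,321].astype(int).tolist())
```

```text
[[10.2, -13.3], [10.9, -12.7], [11.6, -12.1], [12.2, -11.5], [12.8, -10.9], [13.4, -10.3], [14.0, -9.7], [14.4, -9.0], [14.6, -8.4], [15.0, -7.8], [15.1, 7.6], [14.8, 8.2], [14.4, 8.9], [14.0, 9.5], [13.6, 10.1], [13.1, 10.7], [12.4, 11.3], [11.8, 11.9], [11.3, 12.5], [10.6, 13.1]]
free [5.42901699e-01 4.06789716e-04 1.64442472e+01]
16 [ 1.12534552 -0.00533176] 0.059478301213767445
17 [-0.17274449  0.00714841] 0.0706226902514386
[43, 44, 41, 40, 41, 42, 40, 41, 39, 39, 41, 39, 39, 51, 67, 84, 94, 94, 96, 95, 87, 64, 42, 35, 36, 37, 32, 34, 34, 33, 33, 33, 33, 32, 32, 32, 31, 32, 31, 32, 31, 30, 31, 30, 29, 31, 28, 30, 28, 31, 29, 28, 30, 29, 30, 27, 28, 29, 27, 26, 27, 28, 27, 28, 25, 26, 26, 28, 26, 27, 25, 24, 24, 26, 20, 22, 24, 21, 19, 21, 23, 32, 38, 45, 52, 58, 61, 64, 74, 73, 71, 76, 81, 86, 86]
```

```bash
python3 -m inch '0 0 0.002 0 0; 0 0 0.004 0 0; 0 0 0.006 0 0; 0 0 0.0075 0 0; 0 0 0.0075 0 0' 45 >/dev/null; python3 f.py
```

```text
13.6 [0.5548 0.0981 0.3409] F [-10.9  -0.1  11.2] M [ 0.18  2.71 -0.02] g 0.0121
```

```bash
python3 -m inch '0 0 0.0007 0 0; 0 0 0.0007 0.1 0; 0 0 0.0007 0.2 0; 0 0 0.0007 0.3 0;0 0 0.0007 0.4 0' >/dev/null; python3 f.py; python3 -c "
from h import *
go((.5237,.1016,.347),-.1073,1)"
```

```text
14.1 [0.5548 0.098  0.3405] F [-10.3  -0.7  11.6] M [-0.    2.79  0.04] g 0.0116
t 14.1 pos [0.5548 0.098  0.3405] yaw 1.061 shift [ 0.0289 -0.012  -0.0064] roll 1.1683 j [-0.7   0.44  0.61  1.84 -0.3   0.96  1.1 ] F [-10.3  -0.7  11.6]
```

```bash
python3 -m inch '0 0 0 0.13 0; 0 0 0 0.26 0; 0 0 0 0.39 0; 0 0 0 0.52 0;0 0 0 0.65 0' >/dev/null; python3 f.py;  python3 -m inch '0 0 0 0.13 0; 0 0 0 0.26 0; 0 0 0 0.39 0; 0 0 0 0.52 0;0 0 0 0.52 0' >/dev/null; python3 f.py; python3 -c "
from h import *
go((.5237,.1016,.347),-.1073,1)"
```

```text
14.6 [0.5548 0.0979 0.3404] F [-11.1   0.4  11.1] M [-0.17  2.88  0.05] g 0.012
15.1 [0.5548 0.098  0.3402] F [-11.4   0.5  11.7] M [-0.01  2.9   0.05] g 0.0118
t 15.1 pos [0.5548 0.098  0.3402] yaw -0.1094 shift [ 0.0002 -0.0313 -0.0067] roll -0.0021 j [-0.9   0.53  0.93  1.86 -0.5   1.01  0.13] F [-11.4   0.5  11.7]
```

```bash
python3 -m inch '0 -0.0003 0 0 0; 0 -0.0003 0 0 0' >/dev/null; python3 f.py;  python3 -m inch '0 0 -0.001 0 0; 0 0 -0.002 0 0; 0 0 -0.0025 0 0; 0 0 -0.0025 0 0' >/dev/null; python3 f.py;python3 -m inch '0 0 -0.0005 0 0; 0 0 -0.0008 0 0; 0 0 -0.0008 0 0' >/dev/null; python3 f.py
```

```text
15.3 [0.5547 0.098  0.3404] F [-10.5   1.1  11.2] M [-0.07  2.7  -0.02] g 0.0119
15.7 [0.5547 0.0979 0.3428] F [-9.9  1.3  9.2] M [-0.08  2.61  0.03] g 0.0118
16.0 [0.5546 0.098  0.3431] F [-8.1  0.2  4.7] M [-0.12  2.07 -0.01] g 0.012
```

```bash
python3 -m inch '0 0 -0.0003 0 0; 0 0 -0.0006 0 0; 0 0 -0.0006 0 0' >/dev/null; python3 f.py; python3 -m inch '0 -0.0003 -0.0001 0 0; 0 -0.0003 -0.0001 0 0' >/dev/null; python3 f.py
```

```text
16.3 [0.5546 0.0981 0.3432] F [-5.8 -0.2 -2.8] M [-0.08  1.51  0.01] g 0.0122
16.5 [0.5544 0.0982 0.3432] F [-5.  -0.5 -6.8] M [-0.14  1.42  0.  ] g 0.0117
```

```bash
python3 -m inch '0 0 0.0003 0 0; 0 0 0.0003 0 0' 15 >/dev/null; python3 f.py; python3 -m inch '0 0 0 0 0.014; 0 0 0 0 0.022; 0 0 0 0 0.03; 0 0 0 0 0.03' >/dev/null; python3 f.py; python3 -m inch '0 0 -0.015 0 0.03; 0 0 -0.04 0 0.03; 0 0 -0.08 0 0.03; 0 0 -0.12 0 0.03;0 0 -0.12 0 0.03' >/dev/null; python3 f.py
python3 - <<'E'
from h import *
a=arm.get_image('side')[100:240,280:440];b=arm.get_image('wrist')[60:300,170:470]
f=lambda x,s:cv2.resize(x[:,:,::-1],s,interpolation=2)
cv2.imwrite('pics/end.png',np.hstack([f(a,(420,368)),cv2.copyMakeBorder(f(b,(380,304)),0,64,0,0,0)]))
E
```

```text
16.7 [0.5545 0.0981 0.3432] F [-5.9  1.2 -3.9] M [-0.07  1.69 -0.01] g 0.0123
17.1 [0.556  0.098  0.3444] F [-0.3 -0.3  0.7] M [-0.13  0.09 -0.  ] g 0.0294
17.6 [0.5567 0.0967 0.47  ] F [ 1.  -0.6 -0.2] M [-0.12  0.02  0.  ] g 0.0303
```

View pics/end.png

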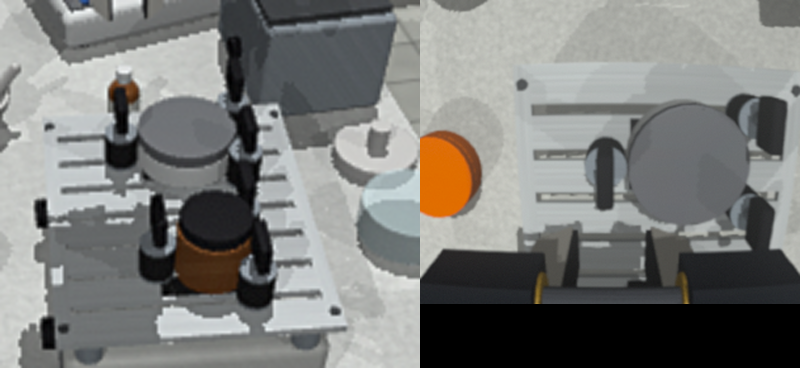

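```bash
python3 -c "
from cell import arm
print(arm.sign_off())"
```

```text
the job is handed in; nothing more can be done
None
```

The job is handed in at about 18 s: in the last picture the post stands upright with its wing across the slot, and its foot held under the platform when lifted. The jar touches the post and both rear posts; I did not measure how tightly it is held after letting go.

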